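Tumble a plaster mould over the step onto its next face

ROBOT

A 6-joint arm with a two-finger parallel gripper is mounted at the origin on a cart in front of the work surface, level with it; the furniture and walls round the work are solid. World frame = base frame: x ahead of the robot, y to its left, z up, the work surface at z = 0. Lengths are in m, angles in rad, forces in N, time in s.
With the tool pointing down it reaches from about 0.275 to 0.85 m from the base axis. Payload 5.2 kg.
Tool frame: the origin (TCP) lies midway between the tips of the shut fingers; the grasp point (between the pads) lies robot.tcp_to_grasp behind it (robot.tcp_to_grasp is the distance from the TCP to the grasp point, in m); z points along the fingers, y is the direction in which the jaws open and shut (so a half turn about z gives the same grasp; the last joint's range is limited). The gripper opens to 85 mm and grips with 20 to 120 N. Pads are 22 mm wide; open, the fingers measure 114 mm over their backs; the gripper's body (76 mm by 85 mm) begins 54 mm behind the grasp point. The pads swing forward as they close: fully open they stand 13 mm farther back than shut.
Start: joints at [1.142, 0.259, 1.535, -0, 1.348, -0.203], TCP at [0.123, 0.536, 0.231] pointing down, gripper open.
Joint ranges: [-3.14, 3.14], [-0.91, 2.08], [0.19, 2.58], [-1.22, 4.36], [0.22, 2.71], [-3.12, 3.12]. Speed limits (rad/s): [2.57, 2.57, 3.14, 3.14, 3.14, 3.14].

INTERFACE

Orientations are given as a unit quaternion [x, y, z, w].
In Python, from cell import robot, cams, workorder gives the robot as it stands.
- The arm moves only by the tool send_rows, never from a script. Its argument "commands" is a list of rows, each a list of 5 numbers: the shift along the tool's x, y, z in m, then the turn about the tool's z in degrees, then the opening, from 0 (shut) to 1 (fully open). In form: [[x, y, z, roll, hand], ...]. A call has 1 to 10 rows; each row shifts and turns the commanded pose from where the row before left it, along the tool's axes as they then stand; what a row does not reach is not made up. A row lasts 1/10 s, in which the tool goes at most 50 mm and 8.59 degrees, less where a joint would pass 70% of its speed; a pose out of reach is approached as far as the arm can. A call with a gripper value outside its range is refused whole. The fingers move at their own pace and stop on an object; "newtons" is the grip in N (left out, the last holds). Time passes only in rows, so rows that do not move let the fingers close. It gives the time, the measured TCP pose, the force and the opening at its end, in the units of the state.
- robot.observe(): the state, without advancing time (a new reading comes with each control period).
- cams.read_camera(name): name is "scene" or "top"; returns a dict with "color" (480x640x3 uint8, red, green, blue), "mtx" (3x3 intrinsics, pixels), "k1" (the pictures are not rectified: a ray, as slopes to the right and down, at radius r is drawn at 1 + k1 r^2 times it, then the intrinsics apply), "extrinsics" (4x4, takes a point from world to camera coordinates). Camera axes: x right, y down, z forward; pixel columns grow to the right and rows downward; lengths in m; the calibration is good to about 2 mm. A picture is of the moment at which its call begins. There is no depth.
- workorder.finish_job(): hands the job in, once; it reports no verdict.
Trained networks look in the newest picture that a camera, given by its name, has taken for a name from the list of things; names that differ only in an ending like _2 or _b are one class to them, and where a whole thing is asked for, a point or a joint stands for the part that bears it (a point fixed in the world has none). Each returns a list of dicts, best first, with "p" (0 to 1); they miss things now and then, are a little off and sometimes report something else, mostly with a low value. They report only what shows in the picture. A call takes as long as a camera call. They do not tell look-alikes from the thing itself.
- cams.spot_in(thing, camera): "pixel" ([column, row] in pixels, amid what is visible of it).
- cams.tip_of(thing, camera): "pixel" ([column, row] in pixels: a listed point, or the origin of a listed thing).
The state is a dict: "time": time; "q": joint angles; "qd": joint speeds; "effort": joint torques, N m; "ee_pos": TCP position; "ee_rot": TCP orientation; "contact_force": force on the tool from outside, world axes, zero at the start; "moment": the same for the moment, N m; "opening": opening from 0.0 (shut) to 1.0 (fully open).
Only numpy, scipy, OpenCV 4.12 (cv2) and the standard library are available. Lean on these libraries where they do the work, as an engineer would, in place of code of your own. Each camera call takes 0.05 s, during which the arm holds its last target.

TASK

Two plaster moulds stand on the high deck of the turning board, their pour holes facing backwards, away from the step. Push the mould with the blue strap forwards over the step, without lifting it, so that it tumbles once and comes to rest flat on the low mat with its pour hole facing straight up, ready for casting. Leave the mould with the orange strap standing where it is.

Things in the scene. Friction and masses are not known exactly. Their poses are not given: they have to be found in the camera images.
- turning_board: Fixed plywood board. Origin: at table height under the middle of the step's edge; x points from the high deck over the step to the low side, y along the edge, z up. High deck: x -130 to 0 mm, top 50 mm above the table. Low ledge: x 0 to 98 mm, dark rubber mat, its top 10 mm above the table (drop 40 mm); stop batten at x 98 to 110 mm, 24 mm high. 230 mm wide in y.
- mould_blue: Loose plaster block, blue strap, 0.25 kg, 64 (x) x 60 (y) x 56 (z) mm, origin at the centre of its underside. Starts on the high deck, its x within 6 degrees of the board's x, centre 50 to 75 mm behind the edge, 50 to 70 mm left or right of the board's middle. Pushed slowly, it tips by itself once its centre passes the edge, lands on its front (+x) face and then stands 64 mm high.
- pour_hole (a point): Mouth of the blue-strapped mould's pour hole, a dark round hole 16 mm wide and 10 mm deep in the middle of its rear face: 32 mm behind the block's centre and 28 mm above its underside at the start.
- mould_orange: The mould to leave alone: same loose plaster block (64 x 60 x 56 mm, same axes and origin), with an orange strap. It stands beside the other one on the high deck, 100 to 140 mm away along the step; which of them is left and which is right varies.
Mind the look-alikes: they are no part of the job. What is shaped like the mould_blue but green or purple is not meant.

How it is judged:
At the end, for the whole second after the job is handed in: The blue-strapped mould rests on its front face on the low ledge, pour hole facing up within 10 degrees, standing on the mat between the step and the batten, at rest. The orange-strapped mould is upright and within 15 mm of where it started (angle between mould_blue's own x axis and vertical above 2.97 rad and x of pour_hole in the frame of turning_board between 0 and 0.1 m and y of pour_hole in the frame of turning_board between -0.115 and 0.115 m and z of pour_hole in the frame of turning_board between 0.064 and 0.084 m and linear speed of mould_blue below 0.02 m/s and angular speed of mould_blue below 0.2 rad/s and distance of mould_orange from where it was at the start of the episode below 0.015 m and angle between mould_orange's own z axis and vertical below 0.15 rad); the robot touches nothing.
It fails at once if the blue-strapped mould is lifted more than 20 mm off the deck (z of mould_blue in the frame of turning_board above 0.07 m).
It fails at once if the orange-strapped mould is shifted by more than 20 mm or knocked over (distance of mould_orange from where it was at the start of the episode above 0.02 m or angle between mould_orange's own z axis and vertical above 0.3 rad).
It also fails if it takes over 35 s, if anything falls off the work surface, if the arm or the gripper's body presses on something with over 40 N, if the wrist force passes 120 N, or if a joint passes its speed limit or range.

## Working session

There is one attempt and no reset: what is moved stays moved. The work goes in short steps, Python scripts to look and compute and a tool call to move; the robot and the scene stay as the last step left them, time stands still between calls to the robot, and variables do not carry over. Pictures are saved under pics/ and viewed, and the job is handed in when it is done.

Besides the shell and the picture viewer there is one more tool, called by a JSON object that holds its "op" and its "data", one argument or row to a line. send_rows: Moves the arm, as the interface text tells. Its arguments: {"type":"object","properties":{"commands":{"type":"array","items":{"type":"array","items":{"type":"number"}}},"newtons":{"type":"number"}},"required":["commands"]}

```bash
ls; mkdir -p pics; cat > h.py <<'E'
import numpy as np, cv2
from cell import robot, cams, workorder
def snap(n,f):
    d=cams.read_camera(n); cv2.imwrite('pics/'+f,d['color'][:,:,::-1]); return d
def ray(d,px):
    K=np.array(d['mtx']);E=np.array(d['extrinsics'])
    u=np.array([(px[0]-K[0,2])/K[0,0],(px[1]-K[1,2])/K[1,1]])
    s=u.copy()
    for _ in range(50): s=u/(1+d['k1']*(s@s))
    R=E[:3,:3];return -R.T@E[:3,3], R.T@np.array([s[0],s[1],1])
def atz(d,px,z):
    o,v=ray(d,px); return o+v*(z-o[2])/v[2]
def proj(d,p):
    E=np.array(d['extrinsics']);K=np.array(d['mtx']);c=E[:3,:3]@p+E[:3,3];s=c[:2]/c[2];s=s*(1+d['k1']*(s@s));return K[:2,:2]@s+K[:2,2]
E
python3 - <<'E'
from h import *
print(robot.observe(), robot.tcp_to_grasp)
for c in ['scene','top']:
    d=snap(c,c+'0.png'); print(d['mtx'],d['k1'],d['extrinsics'])
    for t in ['turning_board','mould_blue','mould_orange','pour_hole']:
        print(c,t,cams.spot_in(t,c),cams.tip_of(t,c))
E
```

```text
pics
{'time': 0.0, 'q': array([ 1.14220193e+00,  2.59370610e-01,  1.53611245e+00, -9.48019838e-06,
        1.34803029e+00, -2.02792134e-01]), 'qd': array([ 1.83250146e-04,  1.03293876e-03,  3.33783744e-05, -2.81300593e-04,
       -3.64702853e-04,  1.06880324e-04]), 'effort': array([-3.50510072e-04, -4.46031725e+01, -2.90569603e+01, -3.70360995e-04,
        1.16437845e-02, -1.79922279e-05]), 'ee_pos': array([0.12288031, 0.53553054, 0.23044807]), 'ee_rot': array([ 1.12660335e-01,  9.93633095e-01, -9.14325433e-04, -2.93771515e-04]), 'contact_force': array([0.35487259, 0.24378118, 0.67401612]), 'moment': array([0.02682295, 0.03319447, 0.03642866]), 'opening': 0.9973914232889673} 0.0187
[[584.19759756   0.         315.25208022]
 [  0.         584.19759756 236.8553756 ]
 [  0.           0.           1.        ]] -0.17842969121132382 [[-0.90521593 -0.42455604 -0.0183381   0.53784938]
 [-0.2621837   0.59193423 -0.76215063  0.02821846]
 [ 0.3344306  -0.68510294 -0.64713996  0.90732396]
 [ 0.          0.          0.          1.        ]]
scene turning_board [{'pixel': [283.3, 271.2], 'p': 0.91
[... 1062 characters left out ...]
e+00  1.00000000e+00]]
top turning_board [{'pixel': [324.5, 248.7], 'p': 0.94}] [{'pixel': [321.5, 251.6], 'p': 0.65}]
top mould_blue [{'pixel': [430.4, 250.8], 'p': 0.91}, {'pixel': [280.3, 277.7], 'p': 0.57}] [{'pixel': [284.3, 280.9], 'p': 0.92}, {'pixel': [426.2, 257.0], 'p': 0.81}, {'pixel': [222.0, 251.1], 'p': 0.59}, {'pixel': [322.9, 253.5], 'p': 0.35}]
top mould_orange [{'pixel': [350.3, 281.4], 'p': 0.61}] [{'pixel': [351.6, 285.2], 'p': 0.69}]
top pour_hole [{'pixel': [279.6, 277.8], 'p': 0.94}, {'pixel': [433.8, 251.3], 'p': 0.64}, {'pixel': [218.2, 248.9], 'p': 0.58}] [{'pixel': [416.0, 261.1], 'p': 0.94}, {'pixel': [224.2, 232.9], 'p': 0.9}, {'pixel': [289.6, 296.9], 'p': 0.8}]
```

View pics/scene0.png

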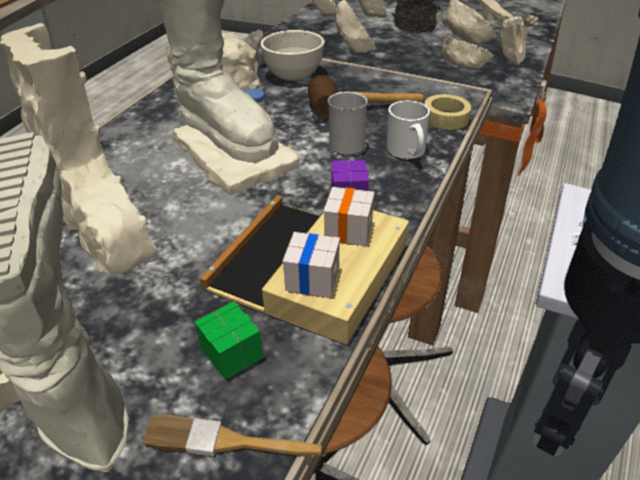

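View pics/top0.png

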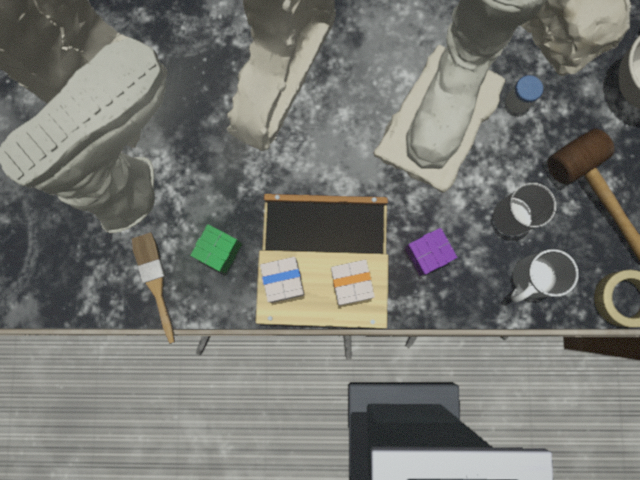

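```bash
python3 - <<'E'
from h import *
i=cv2.imread('pics/top0.png'); cv2.imwrite('pics/topz.png',cv2.resize(i[185:335,245:405],None,fx=4,fy=4,interpolation=cv2.INTER_CUBIC))
i=cv2.imread('pics/scene0.png'); cv2.imwrite('pics/scz.png',cv2.resize(i[170:345,195:420],None,fx=3.4,fy=3.4,interpolation=cv2.INTER_CUBIC))
E
```

```text
(no output)
```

View pics/topz.png

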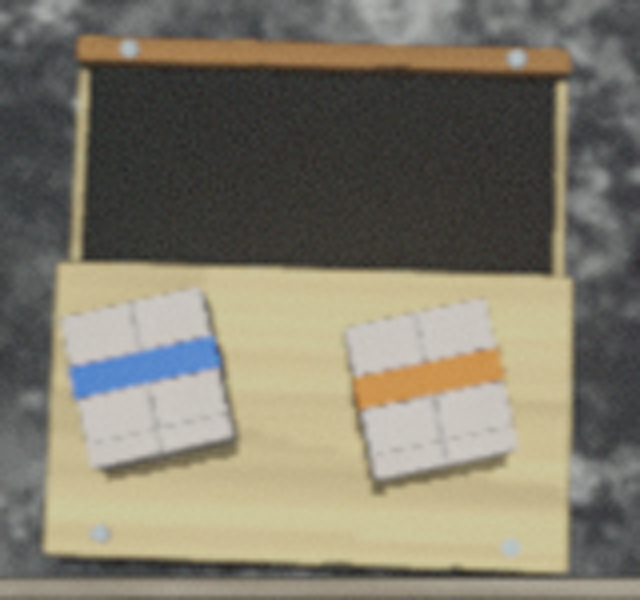

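View pics/scz.png

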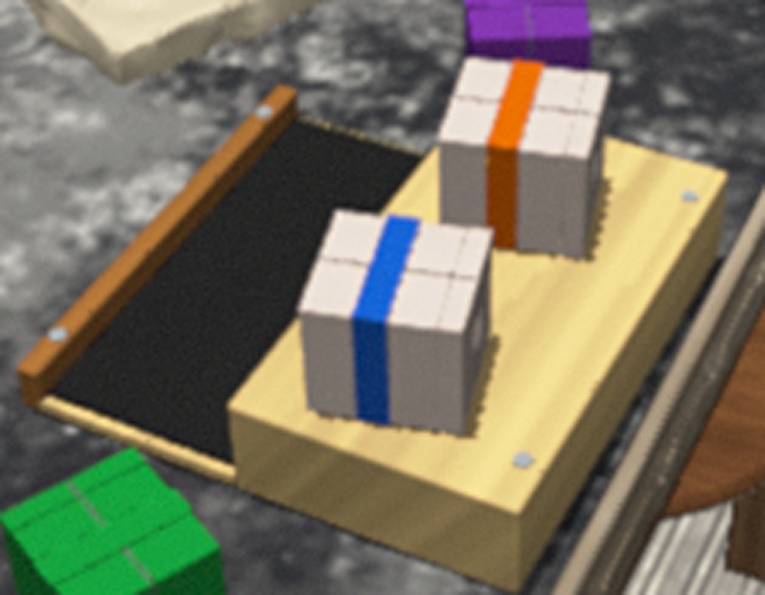

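```bash
python3 - <<'E'
from h import *
d=cams.read_camera('top')
f=lambda P,z:np.array([atz(d,(245+u/4-.375,185+v/4-.375),z) for u,v in P])
D=f([(58,263),(572,278),(568,572),(45,553)],.05)
B=f([(63,316),(201,288),(234,438),(95,466)],.106)
O=f([(347,327),(485,298),(517,448),(377,478)],.106)
print(D);
o=(D[0]+D[1])/2; o[2]=0
yv=D[0]-D[1]; yv+=D[3]-D[2]; a=np.arctan2(-yv[0],yv[1]); print('board',o,np.degrees(a))
print([np.linalg.norm(D[i]-D[(i+1)%4]) for i in range(4)])
R=np.array([[np.cos(a),-np.sin(a)],[np.sin(a),np.cos(a)]])
for n,P in(('B',B),('O',O)):
    print(n,P[:,:2].tolist(),[np.linalg.norm(P[i]-P[(i+1)%4]) for i in range(4)])
    c=P.mean(0)[:2]; xv=P[0]+P[1]-P[2]-P[3]; print(c,'board',R.T@(c-o[:2]),'yaw',np.degrees(np.arctan2(xv[1],xv[0])))
s=robot.observe(); from scipy.spatial.transform import Rotation as Ro
print(Ro.from_quat(s['ee_rot']).as_matrix())
E
```

```text
[[0.5051793  0.35910186 0.05      ]
 [0.49762676 0.13069868 0.05      ]
 [0.36891751 0.13460968 0.05      ]
 [0.37691635 0.36299729 0.05      ]]
board [0.50140303 0.24490027 0.        ] -1.9498743437320316
[np.float64(0.2285280079008197), np.float64(0.12876865909412064), np.float64(0.22852764149890115), np.float64(0.12832209021415425)]
B [[0.4755943707256193, 0.34841749180580955], [0.4871442150330607, 0.290887962698405], [0.42483460989396626, 0.2769109074600714], [0.4133594027914698, 0.33428850447210695]] [np.float64(0.058677471169485865), np.float64(0.06385800627740655), np.float64(0.05851383611523633), np.float64(0.06381864552652727)]
[0.45023315 0.31262622] board [-0.05344464  0.06594567] yaw 12.716946762397665
O [[0.4706708097097736, 0.2301933116073919], [0.4825762599211943, 0.17301928475589112], [0.42061882577994975, 0.16065092947716458], [0.4083998051630476, 0.21809656490359253]] [np.float64(0.05840042029945289), np.float64(0.06317990074119663), np.float64(0.05873078830036554), np.float64(0.0634350793179472)]
[0.44556643 0.19549002] board [-0.05412308 -0.05128149] yaw 11.14105354007085
[[-9.74618365e-01  2.23872827e-01  2.45611189e-05]
 [ 2.23872828e-01  9.74618364e-01  4.81943370e-05]
 [-1.31483151e-05  5.24696531e-05 -9.99999999e-01]]
```

{"op": "send_rows", "data": {
  "commands": [
    [0, 0, 0, -5.5, 0.45],
    [0, 0, 0, -5.5, 0.45],
    [-0.0333, -0.0272, 0, 0, 0.45],
    [-0.0333, -0.0272, 0, 0, 0.45],
    [-0.0333, -0.0272, 0, 0, 0.45],
    [-0.0333, -0.0272, 0, 0, 0.45],
    [-0.0333, -0.0272, 0, 0, 0.45],
    [-0.0333, -0.0272, 0, 0, 0.45],
    [-0.0333, -0.0272, 0, 0, 0.45],
    [-0.0333, -0.0272, 0, 0, 0.45]
  ]
}}

```text
time: 1.95
ee_pos: [0.3832, 0.3083, 0.2315]
ee_rot: [0.017, 1.0, 0.0, 0.0]
contact_force: [1.1, -0.0, -0.3]
opening: 0.45
```

{"op": "send_rows", "data": {
  "commands": [
    [0, 0, 0, 0, 0.45],
    [0, 0, 0, 0, 0.45]
  ]
}}

```text
time: 2.15
ee_pos: [0.3825, 0.3089, 0.2312]
ee_rot: [0.018, 1.0, 0.0, -0.0]
contact_force: [-0.3, 0.7, -0.5]
opening: 0.448
```

```bash
python3 - <<'E'
from h import *
snap('scene','s1.png');snap('top','t1.png')
s=robot.observe();print(s['ee_pos'],s['ee_rot'],s['opening'])
E
```

```text
[0.38129236 0.31000637 0.23124026] [ 1.67479917e-02  9.99859683e-01  1.04146973e-04 -3.27641171e-04] 0.44786683213413875
```

View pics/s1.png

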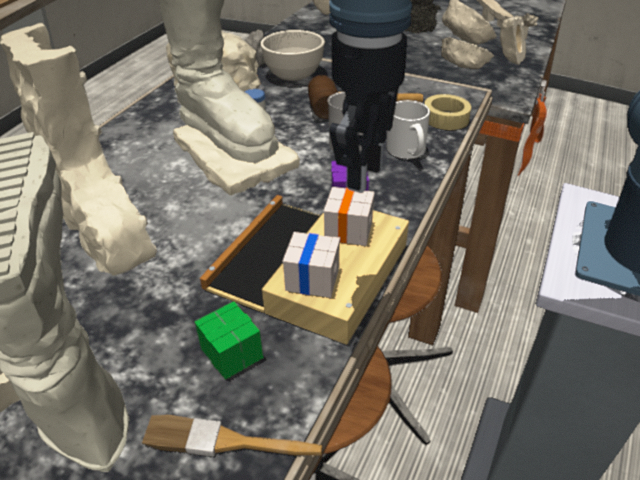

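View pics/t1.png

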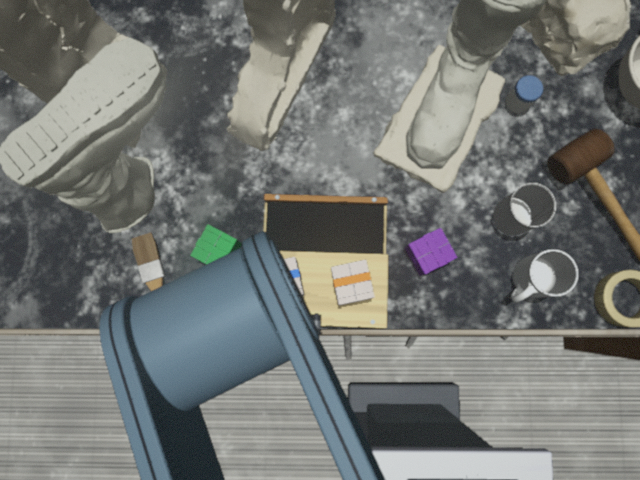

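{"op": "send_rows", "data": {
  "commands": [
    [0, 0, 0.04, 0, 0.45],
    [0, 0, 0.04, 0, 0.45],
    [0, 0, 0.035, 0, 0.45],
    [0, 0, 0.03, 0, 0.45],
    [0, 0, 0.02, 0, 0.45],
    [0, 0, 0, 0, 0.45]
  ]
}}

```text
time: 2.85
ee_pos: [0.3787, 0.3096, 0.0638]
ee_rot: [0.016, 1.0, -0.001, -0.003]
contact_force: [0.5, -0.0, 0.3]
opening: 0.451
```

```bash
python3 - <<'E'
from h import *
d=snap('scene','s2.png')
print(proj(d,robot.observe()['ee_pos']))
i=cv2.imread('pics/s2.png'); cv2.imwrite('pics/s2z.png',cv2.resize(i[170:345,195:420],None,fx=3.4,fy=3.4,interpolation=cv2.INTER_CUBIC))
E
```

```text
[360.79204744 283.37256281]
```

View pics/s2z.png

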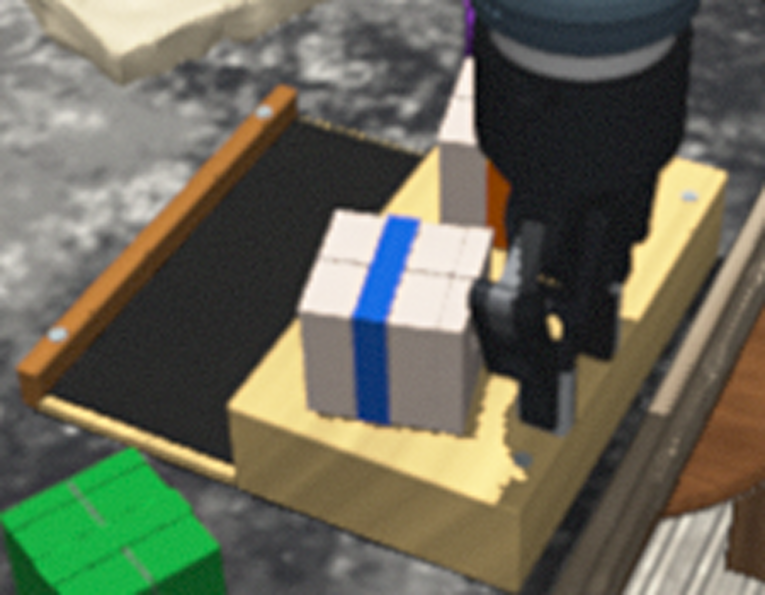

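{"op": "send_rows", "data": {
  "commands": [
    [-0.005, 0, 0, 0, 0.45],
    [-0.005, 0, 0, 0, 0.45],
    [-0.005, 0, 0, 0, 0.45],
    [-0.004, 0, 0, 0, 0.45],
    [-0.004, 0, 0, 0, 0.45],
    [-0.004, 0, 0, 0, 0.45],
    [-0.004, 0, 0, 0, 0.45],
    [-0.004, 0, 0, 0, 0.45],
    [-0.004, 0, 0, 0, 0.45],
    [0, 0, 0, 0, 0.45]
  ]
}}

```text
time: 3.9
ee_pos: [0.4219, 0.3082, 0.0663]
ee_rot: [0.017, 1.0, 0.0, 0.0]
contact_force: [0.0, 0.0, 0.3]
opening: 0.448
```

```bash
python3 - <<'E'
from h import *
d=snap('scene','s3.png')
print(robot.observe()['ee_pos'],robot.observe()['contact_force'])
i=cv2.imread('pics/s3.png'); cv2.imwrite('pics/s3z.png',cv2.resize(i[170:345,195:420],None,fx=3.4,fy=3.4,interpolation=cv2.INTER_CUBIC))
E
```

```text
[0.42157887 0.3081668  0.06628539] [-0.07472555 -0.42858692  0.49058261]
```

View pics/s3z.png

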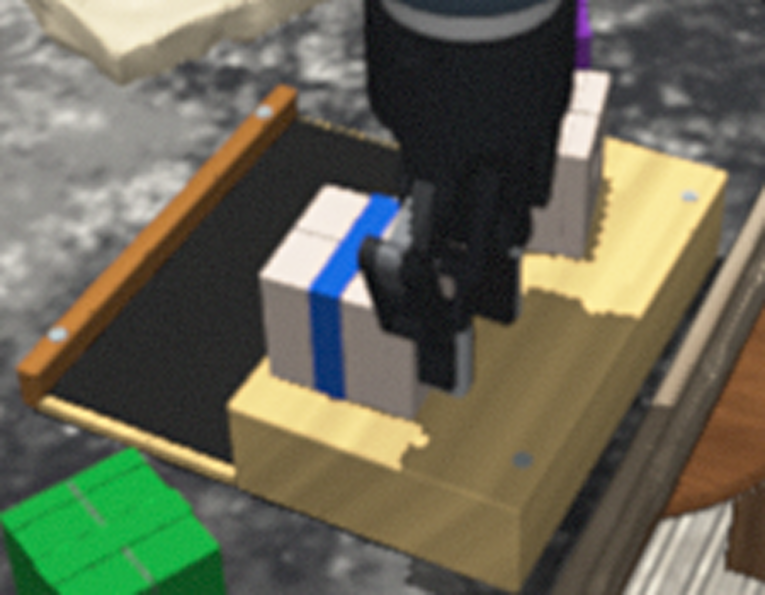

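{"op": "send_rows", "data": {
  "commands": [
    [-0.003, 0, 0, 0, 0.45],
    [-0.003, 0, 0, 0, 0.45],
    [-0.003, 0, 0, 0, 0.45],
    [-0.003, 0, 0, 0, 0.45],
    [-0.003, 0, 0, 0, 0.45],
    [-0.003, 0, 0, 0, 0.45],
    [-0.003, 0, 0, 0, 0.45],
    [-0.003, 0, 0, 0, 0.45],
    [0, 0, 0, 0, 0.45]
  ]
}}

```text
time: 4.85
ee_pos: [0.4457, 0.3074, 0.0663]
ee_rot: [0.017, 1.0, 0.0, 0.0]
contact_force: [-0.0, 0.1, -0.0]
opening: 0.452
```

```bash
python3 - <<'E'
from h import *
d=snap('scene','s4.png')
print(robot.observe()['ee_pos'],robot.observe()['contact_force'])
i=cv2.imread('pics/s4.png'); cv2.imwrite('pics/s4z.png',cv2.resize(i[170:345,195:420],None,fx=3.4,fy=3.4,interpolation=cv2.INTER_CUBIC))
E
```

```text
[0.44555734 0.30745349 0.06638569] [ 0.97757174 -0.37298297 -0.04310857]
```

View pics/s4z.png

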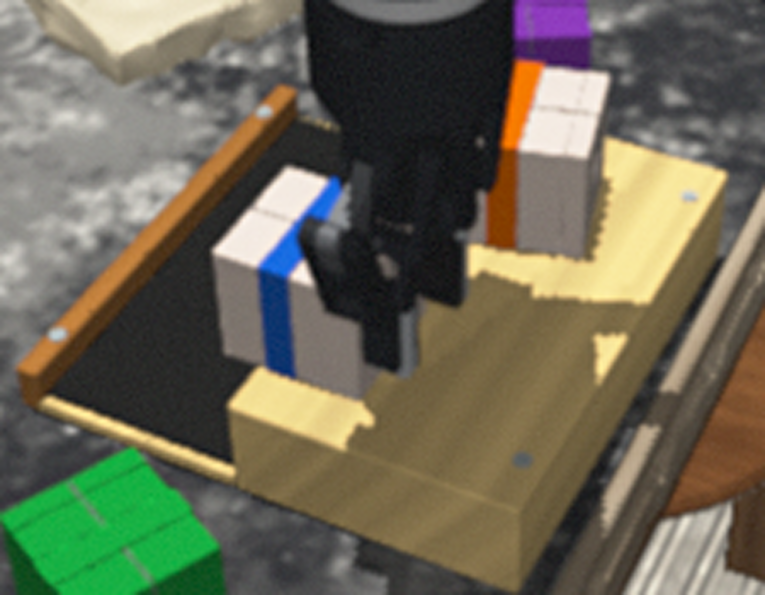

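{"op": "send_rows", "data": {
  "commands": [
    [-0.002, 0, 0, 0, 0.45],
    [-0.002, 0, 0, 0, 0.45],
    [-0.002, 0, 0, 0, 0.45],
    [-0.002, 0, 0, 0, 0.45],
    [-0.002, 0, 0, 0, 0.45],
    [-0.0015, 0, 0, 0, 0.45],
    [-0.0015, 0, 0, 0, 0.45],
    [0, 0, 0, 0, 0.45]
  ]
}}

```text
time: 5.7
ee_pos: [0.4583, 0.307, 0.0663]
ee_rot: [0.017, 1.0, 0.0, 0.0]
contact_force: [-1.4, 0.7, 0.3]
opening: 0.455
```

```bash
python3 - <<'E'
from h import *
d=snap('scene','s5.png')
print(robot.observe()['ee_pos'],robot.observe()['contact_force'])
i=cv2.imread('pics/s5.png'); cv2.imwrite('pics/s5z.png',cv2.resize(i[170:345,195:420],None,fx=3.4,fy=3.4,interpolation=cv2.INTER_CUBIC))
E
```

```text
[0.45831682 0.30697893 0.0662767 ] [-0.4895738  -0.36578871  0.30144054]
```

View pics/s5z.png

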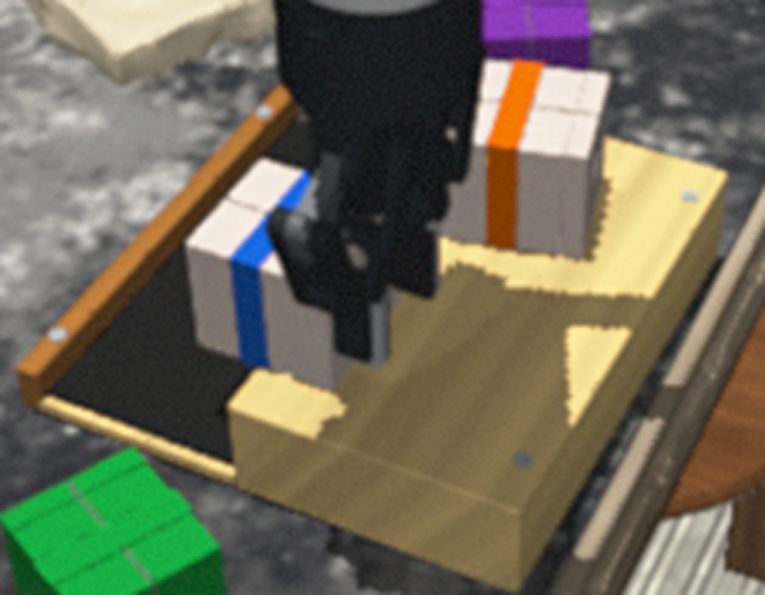

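{"op": "send_rows", "data": {
  "commands": [
    [-0.0015, 0, 0, 0, 0.45],
    [-0.0015, 0, 0, 0, 0.45],
    [-0.001, 0, 0, 0, 0.45],
    [-0.001, 0, 0, 0, 0.45],
    [0, 0, 0, 0, 0.45],
    [0, 0, 0, 0, 0.45],
    [0, 0, 0, 0, 0.45],
    [0, 0, 0, 0, 0.45],
    [0, 0, 0, 0, 0.45],
    [0, 0, 0, 0, 0.45]
  ]
}}

```text
time: 6.75
ee_pos: [0.4631, 0.3068, 0.0663]
ee_rot: [0.017, 1.0, 0.0, 0.0]
contact_force: [-0.2, -1.0, 0.9]
opening: 0.454
```

```bash
python3 - <<'E'
from h import *
d=snap('scene','s6.png')
print(robot.observe()['ee_pos'],robot.observe()['contact_force'])
i=cv2.imread('pics/s6.png'); cv2.imwrite('pics/s6z.png',cv2.resize(i[170:345,195:420],None,fx=3.4,fy=3.4,interpolation=cv2.INTER_CUBIC))
E
```

```text
[0.46311702 0.30685001 0.06634015] [-0.91133299  0.72194446  0.71814314]
```

View pics/s6z.png

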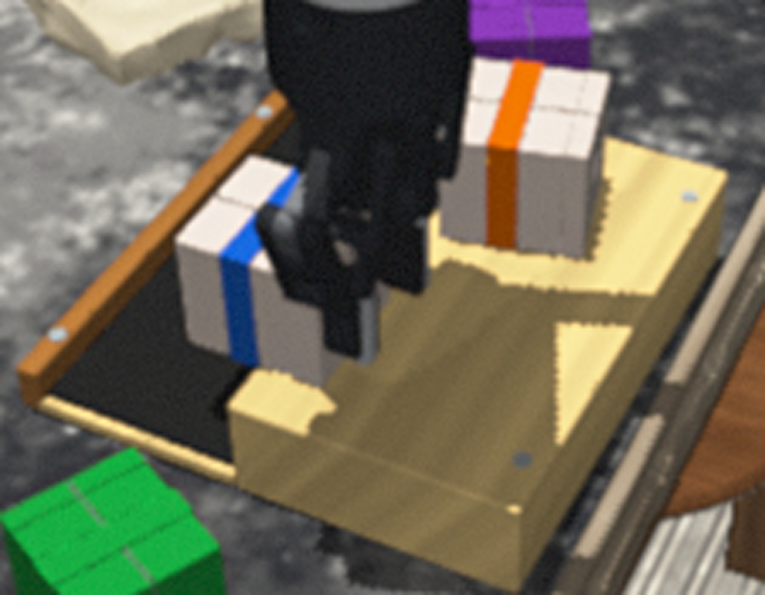

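{"op": "send_rows", "data": {
  "commands": [
    [-0.001, 0, 0, 0, 0.45],
    [-0.001, 0, 0, 0, 0.45],
    [-0.001, 0, 0, 0, 0.45],
    [-0.001, 0, 0, 0, 0.45],
    [0, 0, 0, 0, 0.45],
    [0, 0, 0, 0, 0.45],
    [0, 0, 0, 0, 0.45],
    [0, 0, 0, 0, 0.45]
  ]
}}

```text
time: 7.6
ee_pos: [0.4671, 0.3067, 0.0663]
ee_rot: [0.017, 1.0, 0.0, 0.0]
contact_force: [-2.3, 0.1, 2.4]
opening: 0.451
```

```bash
python3 - <<'E'
from h import *
d=snap('scene','s7.png')
print(robot.observe()['ee_pos'],robot.observe()['contact_force'])
i=cv2.imread('pics/s7.png'); cv2.imwrite('pics/s7z.png',cv2.resize(i[170:345,195:420],None,fx=3.4,fy=3.4,interpolation=cv2.INTER_CUBIC))
E
```

```text
[0.46704245 0.30668068 0.06630278] [-1.76244626 -0.01723227  3.02850129]
```

View pics/s7z.png

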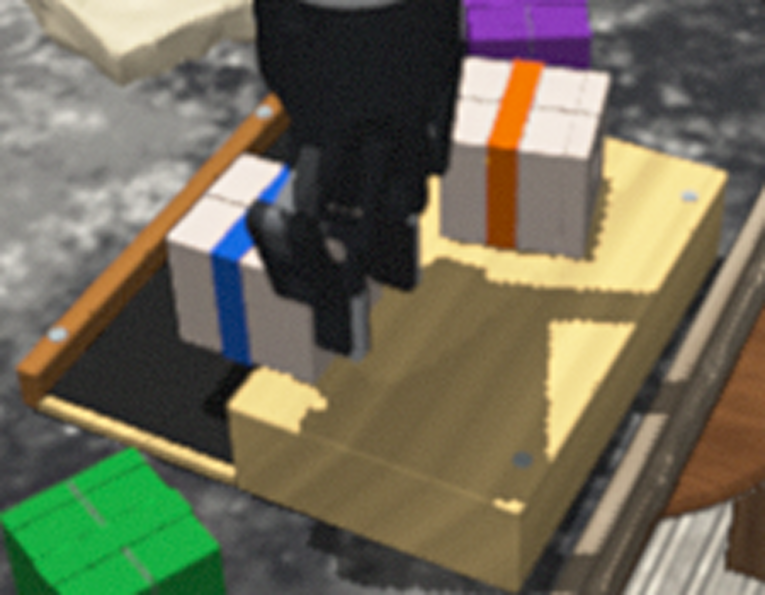

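{"op": "send_rows", "data": {
  "commands": [
    [-0.001, 0, 0, 0, 0.45],
    [-0.001, 0, 0, 0, 0.45],
    [0, 0, 0, 0, 0.45],
    [0, 0, 0, 0, 0.45],
    [0.01, 0, 0, 0, 0.45],
    [0.01, 0, 0, 0, 0.45],
    [0, 0, 0, 0, 0.45],
    [0, 0, 0, 0, 0.45],
    [0, 0, 0, 0, 0.45],
    [0, 0, 0, 0, 0.45]
  ]
}}

```text
time: 8.65
ee_pos: [0.4493, 0.3074, 0.0664]
ee_rot: [0.017, 1.0, 0.0, 0.0]
contact_force: [-1.0, 0.7, -0.3]
opening: 0.449
```

```bash
python3 - <<'E'
from h import *
d=snap('scene','s8.png')
print(robot.observe()['ee_pos'],robot.observe()['contact_force'])
i=cv2.imread('pics/s8.png'); cv2.imwrite('pics/s8z.png',cv2.resize(i[170:345,195:420],None,fx=3.4,fy=3.4,interpolation=cv2.INTER_CUBIC))
E
```

```text
[0.44928731 0.30734094 0.06638176] [-0.52793393 -0.86460701 -0.62706204]
```

View pics/s8z.png

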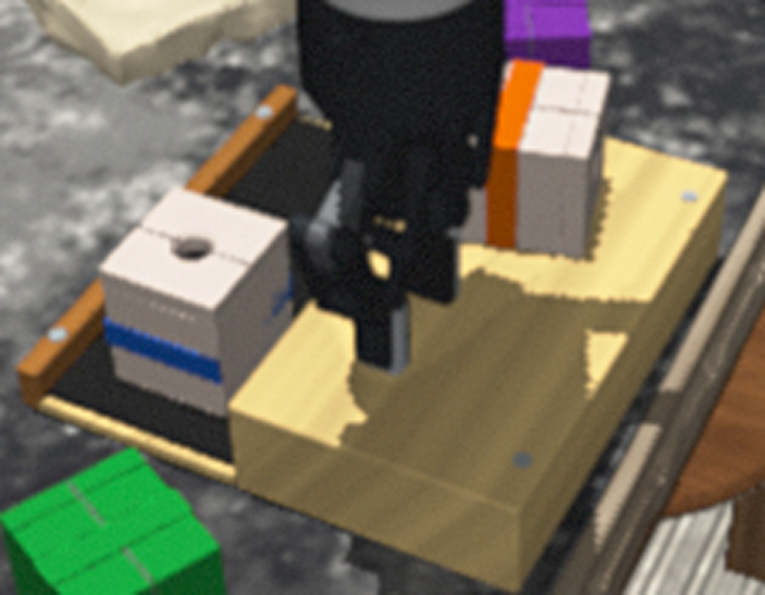

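The mould tumbled and stands on its front face, with the hole on top at about zoom pixel (193,248). Next I retract: back first, then up and clear.

{"op": "send_rows", "data": {
  "commands": [
    [0.02, 0, 0, 0, 0.45],
    [0.02, 0, 0, 0, 0.45],
    [0, 0, -0.04, 0, 0.45],
    [0, 0, -0.05, 0, 0.45],
    [0, 0, -0.05, 0, 0.45],
    [0, 0, -0.03, 0, 0.45],
    [0.03, 0.03, 0, 0, 0.45],
    [0.03, 0.03, 0, 0, 0.45],
    [0.03, 0.03, 0, 0, 0.45],
    [0.03, 0.03, 0, 0, 0.45]
  ]
}}

```text
time: 9.7
ee_pos: [0.2922, 0.4336, 0.2366]
ee_rot: [0.017, 1.0, 0.0, 0.0]
contact_force: [0.6, 0.8, 0.8]
opening: 0.451
```

{"op": "send_rows", "data": {
  "commands": [
    [0.03, 0.03, 0, 0, 0.45],
    [0.03, 0.03, 0, 0, 0.45],
    [0.02, 0.03, 0, 0, 0.45],
    [0, 0, 0, 0, 0.45],
    [0, 0, 0, 0, 0.45]
  ]
}}

```text
time: 10.2
ee_pos: [0.2158, 0.5255, 0.2359]
ee_rot: [0.016, 1.0, -0.0, 0.0]
contact_force: [0.8, -0.7, -0.2]
opening: 0.45
```

```bash
python3 - <<'E'
from h import *
d=snap('scene','s9.png');t=snap('top','t9.png')
print(robot.observe()['ee_pos'],cams.tip_of('pour_hole','scene'),cams.tip_of('mould_orange','scene'))
i=cv2.imread('pics/s9.png'); a=cv2.resize(i[170:345,195:420],None,fx=1.75*2*.57,fy=2,interpolation=cv2.INTER_CUBIC)
cv2.imwrite('pics/s9z.png',cv2.resize(i[170:345,195:420],None,fx=3.4,fy=3.4,interpolation=cv2.INTER_CUBIC))
i=cv2.imread('pics/t9.png'); cv2.imwrite('pics/t9z.png',cv2.resize(i[185:335,245:405],None,fx=4,fy=4,interpolation=cv2.INTER_CUBIC))
E
```

```text
[0.21678826 0.5245838  0.23609722] [{'pixel': [214.8, 324.9], 'p': 0.97}, {'pixel': [350.5, 196.0], 'p': 0.57}, {'pixel': [298.7, 263.2], 'p': 0.43}] [{'pixel': [348.9, 230.2], 'p': 0.88}]
```

View pics/s9z.png

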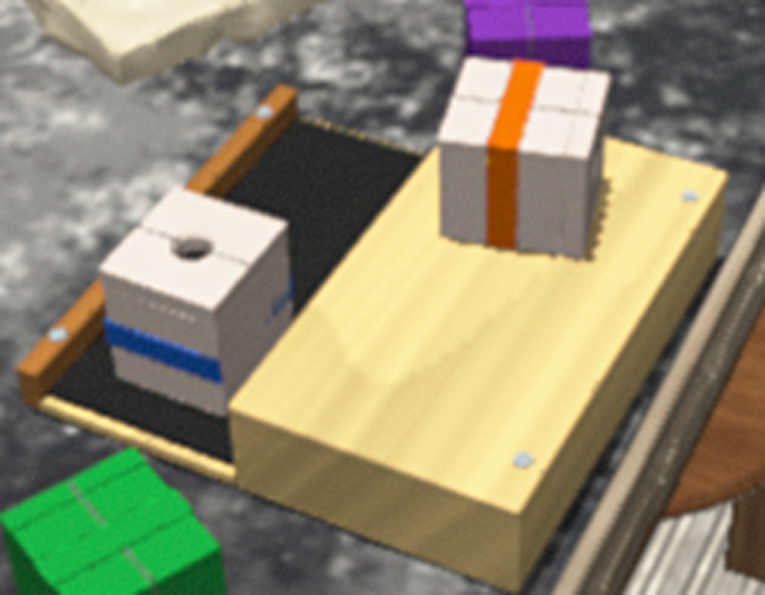

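View pics/t9z.png

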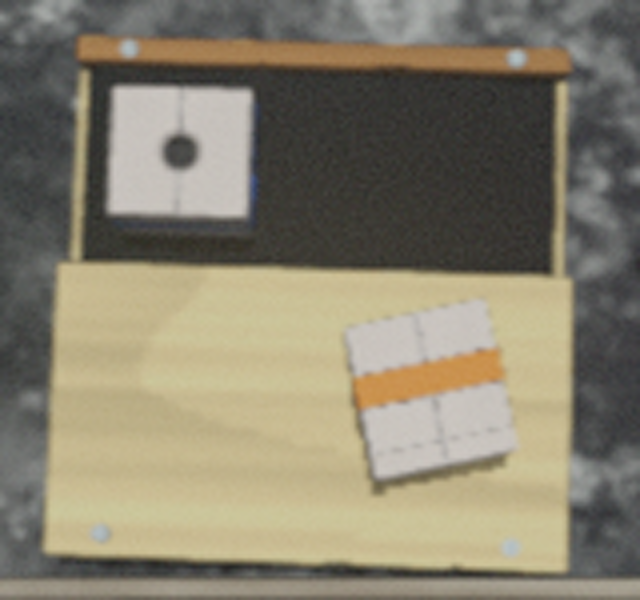

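```bash
python3 - <<'E'
from h import *
d=cams.read_camera('top');e=cams.read_camera('scene')
a=np.radians(-1.95);R=np.array([[np.cos(a),-np.sin(a)],[np.sin(a),np.cos(a)]])
o1,v1=ray(d,(245+180/4-.375,185+152/4-.375)); o2,v2=ray(e,(195+193/3.4-.35,170+247/3.4-.35))
A=np.c_[v1,-v2];s=np.linalg.lstsq(A,o2-o1,rcond=None)[0];p=(o1+v1*s[0]+o2+v2*s[1])/2
print(p,np.linalg.norm(o1+v1*s[0]-o2-v2*s[1]),R.T@(p[:2]-[.5014,.2449]))
P=[atz(d,(245+u/4-.375,185+v/4-.375),.074) for u,v in [(110,86),(252,89),(250,218),(106,215)]]
print([np.linalg.norm(P[i]-P[(i+1)%4]) for i in range(4)])
workorder.finish_job()
E
```

```text
[0.5513637  0.30310906 0.07243114] 0.0008260727992211699 [0.04795407 0.05987548]
[np.float64(0.06238971560274522), np.float64(0.05708219967649938), np.float64(0.06275427832025703), np.float64(0.05724528732855481)]
the job is handed in; nothing more can be done
```

I pushed the blue-strapped mould slowly over the step with the two half-open fingers. It tumbled once onto the low mat, and I then pulled the arm clear and handed the job in after about 10 s of the 35 s allowed. The job reports no verdict.

**Blue mould:** my last check put the pour hole at board x 48 mm, y 60 mm and height 72 mm (nominal 74 mm), which is inside the limits. The top face measured about 62.5 × 57 mm, against 60 × 56 mm expected. It looks flat, with the hole straight up, in both views. I did not measure its tilt or its speed as numbers.

**Orange mould:** its top corners in the top picture match those from before the push, so it appears not to have moved.

**Disagreement:** at the start I measured the blue mould about 15° off the board's axis, although the description says within 6°. The two-finger push squared it up before the edge.

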